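Close up the tip box and the sharps flap

TASK

In the safety cabinet, push the open lid of the lower tip box fully shut with your fingertips, and push the open flap on top of the sharps container fully shut too; either may be done first. The taller tip box is still in use, so leave its lid open. Only push: do not lift, carry, tip over or shove along any of the boxes, the container, the bottle or the tube rack.

Things in the scene. Friction and masses are not known exactly. Their poses are not given: they have to be found in the camera images.
- low_box: The lower of two tip boxes: loose blue plastic base 86 (x) x 126 (y) x 45 mm high, about 0.45 kg, filled with white tips that stand 6 mm above it, with a pale grey-white hinged lid standing open. Origin: centre of its underside; x points from the middle towards the hinge side, y along the hinge, z up. The lid swings shut about its y axis towards -x.
- low_lid (a joint): Hinge angle, in rad, of the low box's lid, a hollow cover 86 x 126 mm and 20 mm deep: 0 = fully shut, about 1.57 = standing upright, at most 1.95 (leaning back). A stiff hinge: it stays where it is left and takes about 0.5 N at the free edge to move.
- low_hinge (a point): The low box's hinge axis, at its middle: x = +43 mm, z = +45 mm in the box's frame, axes as the box. The lid's outer (top) face lies 20 mm off the hinge axis: when shut it is level, 65 mm above the work surface.
- low_edge (a point): Middle of the lid's free edge, on its outer face: 86 mm from the hinge along the lid and 20 mm off the hinge axis square to it; turns with the lid.
- tall_box: The taller tip box, which stays open: the same form, 86 x 126 mm, base 80 mm high, its open lid as large as the low box's; loose, about 0.65 kg. Origin: centre of its underside; x points from the middle towards the hinge side, y along the hinge, z up.
- tall_lid (a joint): Hinge angle, in rad, of the tall box's lid: 0 = fully shut, about 1.57 = standing upright, at most 1.95 (leaning back). A stiff hinge: it stays where it is left and takes about 0.5 N at the free edge to move. To be left open.
- sharps: Sharps container: red square body 100 x 100 x 130 mm with a round white top (radius 52 mm) up to 150 mm; loose, about 0.8 kg. Origin: centre of its underside; x points from the middle towards the hinge side, y along the hinge, z up. Its flap swings shut about its y axis towards -x.
- flap (a joint): Hinge angle, in rad, of the white flap on the sharps container, a flat plate 70 mm long, 56 mm wide (along the hinge), 4 mm thick with a small tab at its free edge: 0 = fully shut, about 1.57 = standing upright, at most 1.95 (leaning back). A stiff hinge: it stays where it is left and takes about 0.3 N at the free edge to move.
- flap_hinge (a point): The flap's hinge axis, at its middle: x = +34 mm, z = +151 mm in the container's frame, axes as the container. The flap's outer face lies 4 mm off the hinge axis: when shut it is level, 155 mm above the work surface.
- flap_edge (a point): Middle of the flap's free edge (without the 9 mm tab), on its outer face: 70 mm from the hinge along the flap; turns with the flap.
- bottle: Bystander: small closed reagent bottle with a green cap, radius 24 mm, 95 mm high, loose. Origin: centre of its underside.
- tube_rack: Bystander: white tube rack 75 (x) x 110 (y) mm with grey-capped tubes, 49 mm high over the caps, loose. Origin: centre of its underside.
There are look-alikes about, which are no part of the job. What is shaped like the sharps but green or pink is not meant. Leave any pink look-alike of the tall_box alone.

How it is judged:
By the outcome, as a careful person would: the job done as asked, in the order asked, and still so for the second after the job is handed in, with the robot touching nothing.
It also fails if it takes over 58 s, if anything falls off the work surface, if the arm or the gripper's body presses on something with over 40 N, if the wrist force passes 120 N, or if a joint passes its speed limit or range.

ROBOT

A 6-joint arm with a two-finger parallel gripper is mounted at the origin on the work surface. World frame = base frame: x ahead of the robot, y to its left, z up, the work surface at z = 0. Lengths are in mm, angles in rad, forces in N, time in s.
With the tool pointing down it reaches from about 300 to 825 mm from the base axis. Payload 5.4 kg.
Tool frame: the origin (TCP) lies on the centre line of the jaws, within the pads' length; the fingertips stand 11 mm ahead of it and the grasp point (between the pads) lies 8 mm behind it; z points along the fingers, y is the line along which they close (so a half turn about z gives the same grasp; the last joint's range is limited). The gripper opens to 92 mm and grips with 3 to 60 N. Pads are 20 mm wide; open, the fingers measure 128 mm over their backs; the gripper's body (75 mm by 189 mm) begins 69 mm behind the grasp point.
Start: joints at [-1.533, 0.158, 1.597, -0, 1.386, -0.21], TCP at [141.008, -557.425, 225.601] pointing down, gripper open.
Joint ranges: [-2.91, 2.91], [-0.94, 2.29], [0.18, 2.7], [-1.29, 4.43], [0.17, 2.64], [-3, 3]. Speed limits (rad/s): [2.57, 2.57, 3.14, 3.14, 3.14, 3.14].

INTERFACE

Orientations are given as a unit quaternion [w, x, y, z].
In Python, from plant import arm, fingers, solve_ik, monitor, imaging, ticket gives the robot as it stands. Calls block until the motion is done:
- arm.move_pose(position, orientation): joint-space move of the TCP to a pose.
- arm.move_l(position, rotation=None, vel=150, f_stop=None): straight line of the TCP; rotation=None keeps the orientation; vel is the mean speed in mm/s. With f_stop (N) it stops when the force on the tool has changed by that much, and returns True; else False.
- arm.movej(angles): joint-space move.
- fingers.gripper_to(opening): finger opening in mm; the grip force is fixed at half the most; returns when the fingers have stopped.
- arm.sleep(seconds).
- solve_ik(position, orientation): joint angles nearest the present ones, or None.
- monitor.get_obs(): the state.
- imaging.camera(name): name is "scene" or "side" or "wrist"; returns a dict with "img" (480x640x3 uint8, red, green, blue), "camera_matrix" (3x3 intrinsics, pixels), "distortion" ([k1, k2, p1, p2, k3] as OpenCV has them; the pictures are not rectified), "R" (3x3) and "t" (3): a world point X has camera coordinates R X + t; the wrist camera has in their place "mount" (4x4, takes a point from camera to tool coordinates, whose origin is the TCP and whose axes are the flange's). Camera axes: x right, y down, z forward; pixel columns grow to the right and rows downward; lengths in mm; the calibration is good to about 2 mm. A picture is of the moment at which its call begins: read the wrist's pose just before it. There is no depth.
A pose or a line that the arm cannot do raises arm.Unreachable and nothing moves.
- ticket.hand_in(): hands the job in; it is judged then, once.
The state is a dict: "time": time; "qpos": joint angles; "joint_vel": joint speeds; "tau": joint torques, N m; "ee_pos": TCP position; "ee_rot": TCP orientation; "contact_force": force on the tool from outside, world axes, zero at the start; "torque": the same for the moment, N m; "gripper_width": finger opening in mm; "gripper_force": force on a finger pad.
Only numpy, scipy, OpenCV 4.12 (cv2) and the standard library are available. Lean on these libraries where they do the work, as an engineer would, in place of code of your own. Each camera call takes 0.05 s, during which the arm holds its last target. There are 200 camera calls.

## Working session

There is one attempt and no reset: what is moved stays moved. The work goes in short steps, each a Python script; the robot and the scene stay as the last script left them, time stands still between calls to the robot, and variables do not carry over. Pictures are saved under pics/ and viewed, at most 10 in all, crops included, and the job is handed in when it is done.

```bash
ls; mkdir -p pics; python3 - <<'E'
from plant import imaging, monitor
import cv2
for n in ("scene","side"):
    c=imaging.camera(n); cv2.imwrite(f"pics/{n}0.png",c["img"][:,:,::-1]); print(n,c["camera_matrix"],c["distortion"],c["R"],c["t"])
print(monitor.get_obs())
E
```

```text
pics
scene [[556.07387919   0.         320.59050241]
 [  0.         556.07387919 232.55936329]
 [  0.           0.           1.        ]] [-0.00903473  0.          0.          0.          0.        ] [[ 7.25059954e-01  6.88685736e-01 -1.44600129e-04]
 [ 5.91050462e-01 -6.22375632e-01 -5.13135385e-01]
 [-3.53479016e-01  3.71968453e-01 -8.58307670e-01]] [-428.10264957 -291.63603102 1599.10206572]
side [[600.49759405   0.         335.48918874]
 [  0.         600.49759405 247.02316347]
 [  0.           0.           1.        ]] [0.06921004 0.         0.         0.         0.        ] [[-0.80108333 -0.59844989 -0.01110076]
 [-0.46089858  0.628578   -0.62646803]
 [ 0.38188742 -0.49673677 -0.77936807]] [ 473.06610619  331.14609875 1193.75008002]
{'time': 0.1, 'qpos': array([-1.53313027e+00,  1.58964815e-01,  1.59808142e+00,  2.46974304e-06,
        1.38617449e+00, -2.10121810e-01]), 'joint_vel': array([ 0.00085681, -0.00052219, -0.0026474 ,  0.00028588,  0.00079028,
        0.00080905]), 'tau': array([-2.83306472e-04, -3.86503780e+01, -3.22959816e+01,  7.01813539e-02,
        3.39246460e-02, -4.78952643e-05]), 'ee_pos': array([ 140.97222907, -556.90582573,  224.74172906]), 'ee_rot': array([-8.10906999e-04,  9.92334658e-01,  1.23576952e-01,  7.13148318e-05]), 'contact_force': array([ 0.04628981, -0.27756145,  0.26867087]), 'torque': array([ 0.01847339,  0.0164407 , -0.00461164]), 'gripper_force': 0.0, 'gripper_width': 91.9407890415422}
```

View pics/scene0.png

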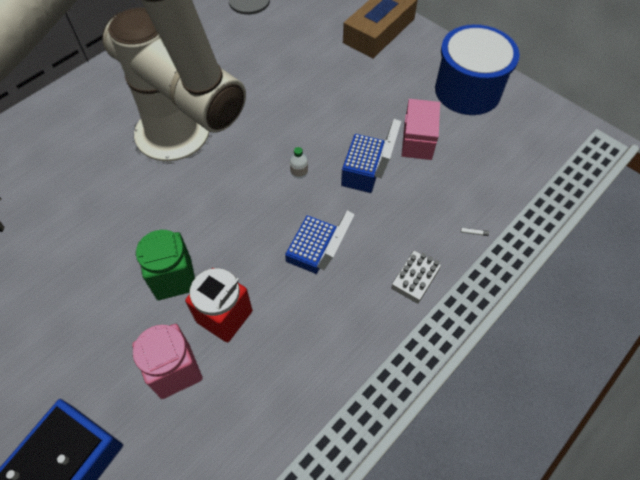

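View pics/side0.png

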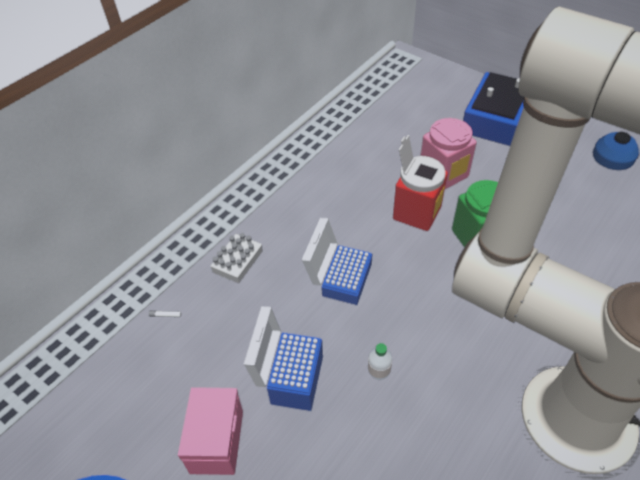

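Scene view: the blue tip boxes are at (313,243) and (365,160). The second shows taller sides, so the first looks like low_box. The red container at (218,300) is the sharps; its green (165,265) and pink (167,360) look-alikes are not. In the side view low_box is at (347,270), tall_box at (295,365) and sharps at (420,190). I'll confirm this in one enlarged mosaic.

```bash
python3 - <<'E'
import cv2,numpy as np
s=cv2.imread("pics/scene0.png");d=cv2.imread("pics/side0.png")
def cr(i,x,y):
    o=cv2.resize(i[y:y+75,x:x+100],(400,300),interpolation=cv2.INTER_CUBIC)
    for k in range(0,100,20): cv2.putText(o,str(x+k),(k*4,8),0,.3,(0,255,255)); cv2.line(o,(k*4,8),(k*4,14),(0,255,255))
    for k in range(0,75,15): cv2.putText(o,str(y+k),(0,k*4+4),0,.3,(0,255,255))
    return o
cv2.imwrite("pics/crop.png",np.vstack([np.hstack([cr(s,270,205),cr(d,290,215)]),np.hstack([cr(s,170,262),cr(d,375,130)])]))
E
```

```text
(no output)
```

View pics/crop.png

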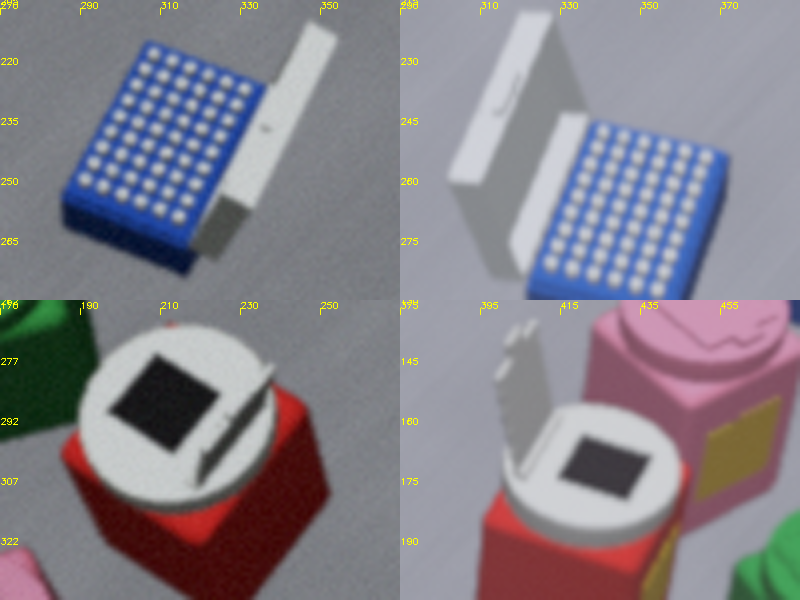

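The crop confirms it: the base of the box at scene (313,243) is low and its lid leans back, and the red container's flap stands open. The corners are readable, so I'll compute positions now.

```bash
cat > h.py <<'E'
import numpy as np,cv2
from plant import imaging
C={n:imaging.camera(n) for n in("scene","side")}
def ray(n,p):
    c=C[n]; u=cv2.undistortPoints(np.array([[p]],float),c["camera_matrix"],c["distortion"])[0,0]
    R=c["R"]; return -R.T@c["t"], R.T@np.array([*u,1])
def pl(n,p,z):
    o,d=ray(n,p); return (o+d*(z-o[2])/d[2]).round(1)
def tri(a,b):
    o,d=ray("scene",a);q,e=ray("side",b)
    s=np.linalg.lstsq(np.c_[d,-e],q-o,rcond=None)[0]; A=o+d*s[0];B=q+e*s[1]
    return ((A+B)/2).round(1),np.linalg.norm(A-B).round(1)
E
python3 - <<'E'
from h import *
print("low top scene",[pl("scene",p,45).tolist() for p in[(307,215.2),(336.7,226),(286.2,253),(316.5,266.2)]])
print("side",[pl("side",p,45).tolist() for p in[(338,245),(372,253.2)]])
E1,E2=(354,214.5),(333.2,257);S1,S2=(320,217.5),(302,260.3)
for a in(E1,E2):
  for b in(S1,S2): print("lid",tri(a,b))
print("sharps z130",[pl("scene",p,130).tolist() for p in[(185.5,300.8),(220,322.8),(247,288)]])
print("side z130",[pl("side",p,130).tolist() for p in[(396,185.5),(434.5,197),(447,171)]])
print("hole z150",[pl("scene",p,150).tolist() for p in[(209,275.7),(225,286),(213,300),(197,289.5)]])
# top ellipse centre
print("hole side",[pl("side",p,150).tolist() for p in[(420.5,164),(438,169.2),(432,179.7),(415,173.5)]])
f=[(238,279),(219.5,308)]; g=[(408,137),(400,144)]
for a in[(238,278.5)]: 
  for b in g: print("flap",tri(a,b))
print("tall z80",[pl("scene",p,80).tolist() for p in[(355,134),(384,142),(344,167),(374,178)]])
print("bottle",pl("scene",(298,151),95), "rack",pl("scene",(417,275),49))
E
```

```text
low top scene [[503.2, 42.3, 45.0], [578.9, 70.3, 45.0], [542.3, -69.9, 45.0], [620.2, -45.5, 45.0]]
side [[612.7, -40.3, 45.0], [534.3, -67.4, 45.0]]
lid (array([630.3,  33.4, 196.9]), np.float64(42.8))
lid (array([615.1,  87.1, 117.7]), np.float64(2.0))
lid (array([657.8, -31.4, 120.3]), np.float64(2.4))
lid (array([643.5,  21.6,  29.9]), np.float64(45.3))
sharps z130 [[505.7, -329.5, 130.0], [596.9, -311.7, 130.0], [578.8, -218.7, 130.0]]
side z130 [[568.4, -210.6, 130.0], [476.4, -231.6, 130.0], [496.6, -322.6, 130.0]]
hole z150 [[506.7, -260.0, 150.0], [550.0, -252.5, 150.0], [556.1, -291.4, 150.0], [513.1, -298.9, 150.0]]
hole side [[550.9, -287.0, 150.0], [508.4, -296.0, 150.0], [501.7, -257.9, 150.0], [544.3, -252.2, 150.0]]
flap (array([ 586.2, -250.1,  238. ]), np.float64(25.6))
flap (array([ 588.8, -241.3,  224.8]), np.float64(5.5))
tall z80 [[432.4, 300.3, 80.0], [506.6, 332.7, 80.0], [485.6, 198.0, 80.0], [564.5, 224.6, 80.0]]
bottle [371.6 145.5  95. ] rack [809.2  99.1  49. ]
```

```bash
cat > push.py <<'E'
import numpy as np, cv2
from plant import arm, fingers, monitor, imaging
def shut(c, yaw, hx, hz, off, r, clear, zsafe):
    X=np.array([np.cos(yaw),np.sin(yaw),0]); q=[0,np.cos(yaw/2),np.sin(yaw/2),0]
    def P(x,ztip): return list(np.array([c[0],c[1],ztip+11.])+X*(x+10))  # front lower corner of the fingers
    obs=lambda s:print(s,round(monitor.get_obs()["time"],1),monitor.get_obs()["ee_pos"].round(1),monitor.get_obs()["contact_force"].round(1))
    arm.move_pose(P(hx+clear,zsafe),q); obs("above")
    arm.move_l(P(hx+clear,hz+r),vel=120); obs("down")
    print(arm.move_l(P(hx+off,hz+r),vel=40,f_stop=8)); obs("upright")
    for th in np.radians([75,60,45,30,15,4]):
        if arm.move_l(P(hx-r*np.cos(th)+off*np.sin(th),hz+r*np.sin(th)+off*np.cos(th)),vel=40,f_stop=8): print("stop",th)
    obs("near shut")
    print(arm.move_l(P(hx-r,hz+off-5),vel=15,f_stop=7)); obs("pressed")
    arm.move_l(P(hx-r,zsafe),vel=150)
E
python3 - <<'E'
from h import *
print("hinge side",pl("side",(403.75,173.75),151),pl("side",(414.5,159.25),151))
from push import *
fingers.gripper_to(0)
p=monitor.get_obs()["ee_pos"]; arm.move_l([p[0],p[1],320],vel=200)
shut((537,-270),0.2,34,151,4,55,62,310)
for n in("scene","side"): cv2.imwrite(f"pics/{n}1.png",imaging.camera(n)["img"][:,:,::-1])
a=cv2.imread("pics/scene1.png")[200:425,100:400];b=cv2.imread("pics/side1.png")[80:305,340:640]
cv2.imwrite("pics/m1.png",cv2.resize(np.vstack([a,b]),(800,600*2))[:,:] if 0 else cv2.resize(np.hstack([a,b]),(800,300)))
E
```

```text
hinge side [ 564.7 -235.2  151. ] [ 570.6 -291.6  151. ]
above 4.4 [ 640.4 -250.1  321. ] [ 0.4 -1.5 -0.8]
down 5.4 [ 641.4 -249.3  218.3] [0.7 0.8 0.3]
False
upright 7.0 [ 584.1 -260.4  216.9] [-0.1 -0.   0. ]
near shut 10.0 [ 526.4 -271.9  169.4] [0.1 0.8 0.4]
True
pressed 10.4 [ 526.7 -272.4  166.2] [-0.3  0.5  3.7]
```

View pics/m1.png

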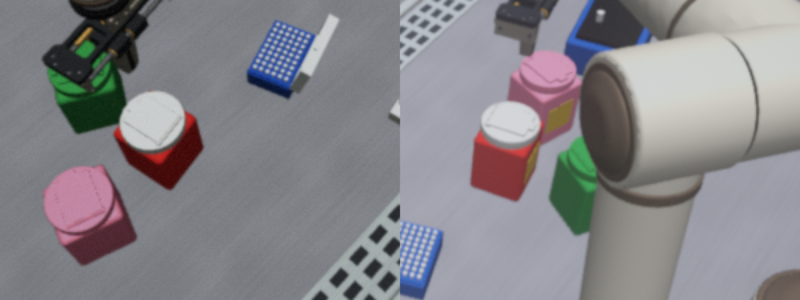

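The flap lies flat on the white top (mosaic 155,120 and 508,118). The fingertips stopped at about 155 mm, which is its shut height. Next is the low lid.

```bash
python3 - <<'E'
from push import *
shut((560,0),0.33,43,45,20,65,75,240)
p=monitor.get_obs()["ee_pos"]; arm.move_l([p[0],p[1],330],vel=200)
arm.move_pose([141,-557,300],[0,.9923,.1236,0])
for n in("scene","side"): cv2.imwrite(f"pics/{n}2.png",imaging.camera(n)["img"][:,:,::-1])
a=cv2.imread("pics/scene2.png")[110:350,130:450];b=cv2.imread("pics/side2.png")[120:420,200:500]
cv2.imwrite("pics/m2.png",np.hstack([cv2.resize(a,(400,300)),cv2.resize(b,(400,400))[:300]]) if 0 else np.hstack([cv2.resize(a,(400,400)),cv2.resize(b,(400,400))]))
print(monitor.get_obs()["time"])
E
```

```text
above 13.0 [681.2  40.1 251.5] [ 0.5 -0.4 -0.5]
down 14.2 [681.9  41.4 122.2] [ 1.1  0.6 -0. ]
False
upright 15.8 [629.   23.7 120.8] [-0.3 -0.5 -0.7]
near shut 19.2 [549.8  -3.3  80.1] [ 0.5 -0.5  0.3]
True
pressed 19.6 [549.7  -3.7  76.3] [-1.3  1.   6.7]
24.0083
```

View pics/m2.png

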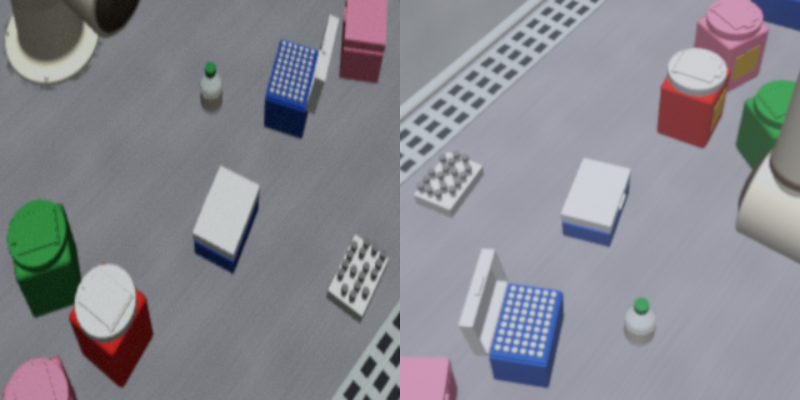

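Both views show the low lid shut and level (mosaic 227,215 and 597,195), with the fingertips stopped at 65 mm. The flap is shut, the tall lid is still open, nothing else appears to have moved, and the arm is clear.

```bash
python3 -c "
from plant import ticket; print(ticket.hand_in())"
```

```text
the job is handed in; nothing more can be done
None
```

I pushed the low tip box's lid and the sharps container's flap fully shut, left the tall box's lid open, and handed the job in at about 24 s.

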